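# Right the toppled basket and push it up against the book

## Task

The small wicker basket on the table has been knocked over onto its side. Without gripping or lifting it, push lightly on its upper rim with the fingers so that it tips back onto its base, then slide it along the table until its long side rests against the long edge of the thick book, roughly half-way along it. Do not shove the book out of its place, leave the ink bottle, paint tube and eraser alone, and take the hand away at the end.

Things in the scene. Friction and masses are not known exactly. Their poses are not given: they have to be found in the camera images.
- basket: Small hollow wicker basket, 120 mm (its x) x 170 mm (its y) over the rim, 75 mm high, about 0.14 kg. Origin: centre of its underside; z points out of the open mouth (up when it stands). At the start it lies on its long -x wall: x up, z about level and pointing to the robot's left (world +y, within 0.5 rad), origin 60 mm above the table. Walls 10 to 20 mm thick.
- basket_top_rim (a point): Middle of the rim of the basket's long +x wall (56 mm along its x, 75 mm along its z from the basket's origin). At the start it is the uppermost rim, about 115 mm above the table, on the mouth side: the place to push, towards the base. When the basket stands, this wall faces the book and the -x wall faces away from it.
- basket_roll_edge (a point): Middle of the long bottom edge of the -x wall (59 mm along -x from the basket's origin). The basket rolls over this edge, which stays on the table; tipped about 30 degrees, it drops onto its base by itself.
- book: Thick closed book lying flat, loose, 0.78 kg: 195 mm (its x) by 235 mm (its y) by 46 mm high. Origin at the centre of its underside, z up. Its +x side (98 mm from the origin) is the long edge, 235 mm long, that faces the basket (to the robot's left). With the basket against it, the basket's origin lies about 159 mm along the book's +x, and their x axes point in opposite directions.
- ink_bottle: Small round ink bottle, 43 mm across and 60 mm high, standing beyond the basket; a bystander. Origin at the centre of its underside.
- paint_tube: Paint tube lying flat, 36 x 105 x 23 mm, long axis its y; a bystander to the left of the basket. Origin at the centre of its underside.
- eraser: Eraser, 23 x 60 x 13 mm, long axis its y; a bystander near the left front. Origin at the centre of its underside.

How it is judged:
By the outcome, as a careful person would: the job done as asked, in the order asked, and still so for the second after the job is handed in, with the robot touching nothing.
It also fails if it takes over 48 s, if anything falls off the work surface, if the arm or the gripper's body presses on something with over 40 N, if the wrist force passes 120 N, or if a joint passes its speed limit or range.

## Robot

A 6-joint arm with a two-finger parallel gripper is mounted at the origin on a cart in front of the work surface, level with it; the furniture and walls round the work are solid. World frame = base frame: x ahead of the robot, y to its left, z up, the work surface at z = 0. Lengths are in m, angles in rad, forces in N, time in s.
With the tool pointing down it reaches from about 0.35 to 0.975 m from the base axis. Payload 4.9 kg.
Tool frame: the origin (TCP) lies on the centre line of the jaws, within the pads' length; the fingertips stand 14 mm ahead of it and the grasp point (between the pads) lies 5 mm behind it; x points along the fingers, z is the direction in which the jaws open and shut, and the axes are right-handed (so a half turn about x gives the same grasp; the last joint's range is limited). The gripper opens to 85 mm and grips with 20 to 120 N. Pads are 22 mm wide; open, the fingers measure 114 mm over their backs; the gripper's body (76 mm by 85 mm) begins 54 mm behind the grasp point. The pads swing forward as they close: fully open they stand 13 mm farther back than shut.
Start: joints at [-1.261, 0.053, 1.613, -0, 1.476, -0.119], TCP at [0.26, -0.568, 0.245] pointing down, gripper open.
Joint ranges: [-3.01, 3.01], [-1.01, 2.22], [0.06, 2.58], [-1.02, 4.17], [0.09, 2.62], [-3.14, 3.14]. Speed limits (rad/s): [2.57, 2.57, 3.14, 3.14, 3.14, 3.14].

## Interface

Orientations are given as a rotation vector (axis times angle).
In Python, from station import ctrl gives the robot as it stands.
- The arm moves only by the tool move_arm, never from a script. Its argument "increments" is a list that holds one entry, the list of rows, each a list of 4 numbers: the shift along the tool's x, y, z in units of 25 cm (1.0 is 25 cm), then the turn about the tool's x in units of 90 degrees (1.0 is 90 degrees). A call has 1 to 20 rows; each row shifts and turns the commanded pose from where the row before left it, along the tool's axes as they then stand; what a row does not reach is not made up. A row lasts 1/12 s, in which the tool goes at most 41.7 mm and 7.16 degrees, less where a joint would pass 70% of its speed; a pose out of reach is approached as far as the arm can. A call with a number of a shift or a turn outside -1 to 1 is refused whole. A call with a gripper value outside its range is refused whole. "gripper" is the closure, from 0 (fully open) to 1 (shut), set as the call begins (left out, the last holds). The fingers move at their own pace and stop on an object; "squeeze" is the grip in N (left out, the last holds). Time passes only in rows, so rows that do not move let the fingers close. It gives the time, the measured TCP pose, the force and the opening at its end, in the units of the state.
- ctrl.get_obs(): the state, without advancing time (a new reading comes with each control period).
- ctrl.get_image(name): name is "side" or "top" or "wrist"; returns a dict with "pixels" (420x560x3 uint8, red, green, blue), "depth" (420x560 float32, m along the optical axis (not along the pixel's ray), 0 where there is no reading), "K" (3x3 intrinsics, pixels), "extrinsics" (4x4, takes a point from camera to world coordinates); the wrist camera has in their place "tool_from_camera" (4x4, takes a point from camera to tool coordinates, whose origin is the TCP and whose axes are the tool frame's). Camera axes: x right, y up, looking along -z (the intrinsics and any distortion apply to the point x, -y, -z); pixel columns grow to the right and rows downward; lengths in m; the calibration is good to about 2 mm. A picture is of the moment at which its call begins: read the wrist's pose just before it.
- ctrl.finish_job(): hands the job in, once; it reports no verdict.
Trained networks look in the newest picture that a camera, given by its name, has taken for a name from the list of things; names that differ only in an ending like _2 or _b are one class to them, and where a whole thing is asked for, a point or a joint stands for the part that bears it (a point fixed in the world has none). Each returns a list of dicts, best first, with "score" (0 to 1); they miss things now and then, are a little off and sometimes report something else, mostly with a low value. They report only what shows in the picture. A call takes as long as a camera call.
- ctrl.trace(camera, target): "region" (420x560 bool, what is visible of it) and "pixel" ([row, column] in pixels, amid what is visible of it).
The state is a dict: "t": time; "q": joint angles; "dq": joint speeds; "effort": joint torques, N m; "tool_pos": TCP position; "tool_rot": TCP orientation; "contact_force": force on the tool from outside, world axes, zero at the start; "wrist_torque": the same for the moment, N m; "opening": finger opening in m.
Only numpy, scipy, OpenCV 4.12 (cv2) and the standard library are available. Lean on these libraries where they do the work, as an engineer would, in place of code of your own. Each camera call takes 0.05 s, during which the arm holds its last target. There are 200 camera calls.

## Working session

There is one attempt and no reset: what is moved stays moved. The work goes in short steps, Python scripts to look and compute and a tool call to move; the robot and the scene stay as the last step left them, time stands still between calls to the robot, and variables do not carry over. Pictures are saved under pics/ and viewed, about 8 in all and at most 12, crops included, and the job is handed in when it is done.

Besides the shell and the picture viewer there is one more tool, called after "Call:" by a JSON object that holds its "op" and its "data". move_arm: Moves the arm, as the interface text tells. Shifts and turns lie within -1 to 1; 1 stands for 25 cm of shift or 90 degrees of turn. Its arguments: {"type":"object","properties":{"increments":{"type":"array","items":{"type":"array","items":{"type":"array","items":{"type":"number","minimum":-1,"maximum":1}}}},"gripper":{"type":"number"},"squeeze":{"type":"number"}},"required":["increments"]}

```bash
ls; mkdir -p pics; cat > h.py <<'E'
import numpy as np, cv2
from scipy.spatial.transform import Rotation as R
from station import ctrl
def cloud(im, E=None):
    d=im["depth"]; K=im["K"]; E=im["extrinsics"] if E is None else E
    v,u=np.mgrid[0:d.shape[0],0:d.shape[1]]
    x=(u-K[0,2])/K[0,0]*d; y=(v-K[1,2])/K[1,1]*d
    P=np.stack([x,-y,-d,np.ones_like(d)],-1)@E.T
    return P[...,:3]
def save(im,n): cv2.imwrite("pics/"+n,im["pixels"][...,::-1])
E
python3 - <<'E'
from h import *
o=ctrl.get_obs(); print({k:np.round(v,3) for k,v in o.items()}, R.from_rotvec(o["tool_rot"]).as_matrix().round(2))
ims=[]
for c in ["top","side"]:
    im=ctrl.get_image(c); ims.append(im["pixels"]); C=cloud(im)
    for n in ["basket","book","ink_bottle","paint_tube","eraser"]:
        for r in ctrl.trace(c,n)[:1]:
            m=r["region"]&(im["depth"]>0); P=C[m]; hi=P[P[:,2]>P[:,2].max()-.02] if len(P) else P
            rect=cv2.minAreaRect(P[:,:2].astype(np.float32)*1000)
            print(c,n,round(r["score"],2),r["pixel"],len(P),np.percentile(P,[1,50,99],axis=0).round(3).tolist(),np.round(rect[0]),np.round(rect[1]),round(rect[2]))
cv2.imwrite("pics/a.png",cv2.resize(np.hstack(ims)[...,::-1],(800,300)))
save({"pixels":ims[0]},"top0.png")
E
```

```text
pics
{'t': np.float64(0.0), 'q': array([-1.261,  0.053,  1.614, -0.   ,  1.476, -0.119]), 'dq': array([-0.   ,  0.001, -0.001,  0.   ,  0.001,  0.001]), 'effort': array([ 1.0000e-03, -3.9369e+01, -3.7017e+01,  0.0000e+00,  7.0000e-03,
       -0.0000e+00]), 'tool_pos': array([ 0.26 , -0.568,  0.244]), 'tool_rot': array([ 0.889,  1.384, -0.887]), 'contact_force': array([-0.564, -0.767,  0.503]), 'wrist_torque': array([-0.015,  0.044, -0.028]), 'opening': np.float64(0.086)} [[-0.    0.91  0.42]
 [ 0.    0.42 -0.91]
 [-1.    0.   -0.  ]]
top basket 0.55 [202.3, 252.0] 3311 [[0.479, 0.271, 0.063], [0.551, 0.307, 0.111], [0.632, 0.342, 0.123]] [557. 310.] [165.  82.] 1
top book 0.73 [228.4, 402.6] 12151 [[0.391, -0.085, 0.001], [0.506, 0.018, 0.045], [0.626, 0.118, 0.05]] [515.  14.] [196. 247.] 83
top ink_bottle 0.77 [135.2, 315.0] 402 [[0.688, 0.16, 0.003], [0.701, 0.182, 0.04], [0.724, 0.2, 0.062]] [707. 180.] [41. 40.] 81
top paint_tube 0.8 [248.8, 147.9] 647 [[0.43, 0.486, -0.0], [0.477, 0.519, 0.014], [0.518, 0.551, 0.024]] [471. 520.] [ 31. 103.] 59
top eraser 0.78 [305.8, 204.4] 350 [[0.35, 0.379, 0.006], [0.364, 0.408, 0.012], [0.379, 0.437, 0.017]] [364. 409.] [60. 23.] 79
side basket 0.83 [234.3, 274.0] 5713 [[0.476, 0.22, -0.001], [0.564, 0.31, 0.047], [0.64, 0.344, 0.12]] [604. 256.] [178. 303.] 44
side book 0.69 [189.1, 350.6] 5926 [[0.382, -0.081, 0.001], [0.491, 0.06, 0.045], [0.626, 0.122, 0.048]] [531.  12.] [203. 285.] 83
side ink_bottle 0.68 [200.5, 234.8] 247 [[0.655, 0.092, -0.001], [0.704, 0.188, 0.044], [0.755, 0.252, 0.086]] [696. 201.] [ 41. 252.] 29
side paint_tube 0.73 [342.7, 268.3] 853 [[0.424, 0.486, 0.0], [0.462, 0.532, 0.014], [0.515, 0.557, 0.023]] [467. 521.] [ 35. 107.] 60
side eraser 0.56 [314.4, 359.6] 460 [[0.347, 0.382, -0.0], [0.361, 0.417, 0.012], [0.377, 0.44, 0.014]] [365. 409.] [61. 29.] 80
```

View pics/a.png

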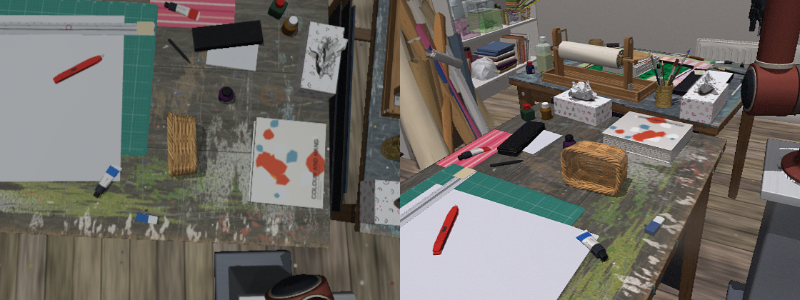

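```bash
cat >> h.py <<'E'
def rect(c,n,z0,z1):
    im=ctrl.get_image(c); C=cloud(im); r=ctrl.trace(c,n)[0]
    m=cv2.erode(r["region"].astype(np.uint8),np.ones((3,3)))>0
    P=C[m&(C[...,2]>z0)&(C[...,2]<z1)&(im["depth"]>0)]
    b=cv2.minAreaRect(P[:,:2].astype(np.float32)*1000)
    return im,P,b,cv2.boxPoints(b).round()
E
python3 - <<'E'
from h import *
im,P,b,q=rect("top","book",.035,.06); print("book",b,q.tolist(),np.median(P[:,2]))
im,P,b,q=rect("top","basket",.095,.14); print("basket",b,q.tolist(),np.median(P[:,2]))
im,P,b,q=rect("side","basket",.02,.14); 
# mouth plane from side: rim pts
print("side y>.32",P[P[:,1]>.32].shape, np.percentile(P,[1,99],axis=0).round(3).tolist())
for a in np.arange(.48,.64,.02):
    s=P[(P[:,0]>a)&(P[:,0]<a+.02)]; print(round(a+.01,2), np.percentile(s[:,1],97).round(3),end="; ")
im=ctrl.get_image("top"); C=cloud(im)
cv2.imwrite("pics/b.png",cv2.resize(im["pixels"][100:330,180:480,::-1],(750,575)))
E
```

```text
book ((508.26300048828125, 15.820243835449219), (194.78604125976562, 232.73440551757812), 83.46776580810547) [[382.0, -68.0], [613.0, -94.0], [635.0, 99.0], [404.0, 126.0]] 0.04547823239781812
basket ((559.5616455078125, 306.7127685546875), (162.6003875732422, 71.86299896240234), 0.06724998354911804) [[478.0, 343.0], [478.0, 271.0], [641.0, 271.0], [641.0, 343.0]] 0.11176772989264261
side y>.32 (1484, 3) [[0.476, 0.273, 0.021], [0.638, 0.344, 0.121]]
0.49 0.343; 0.51 0.342; 0.53 0.342; 0.55 0.343; 0.57 0.343; 0.59 0.343; 0.61 0.343; 0.63 0.344; 0.65 0.343;
```

View pics/b.png

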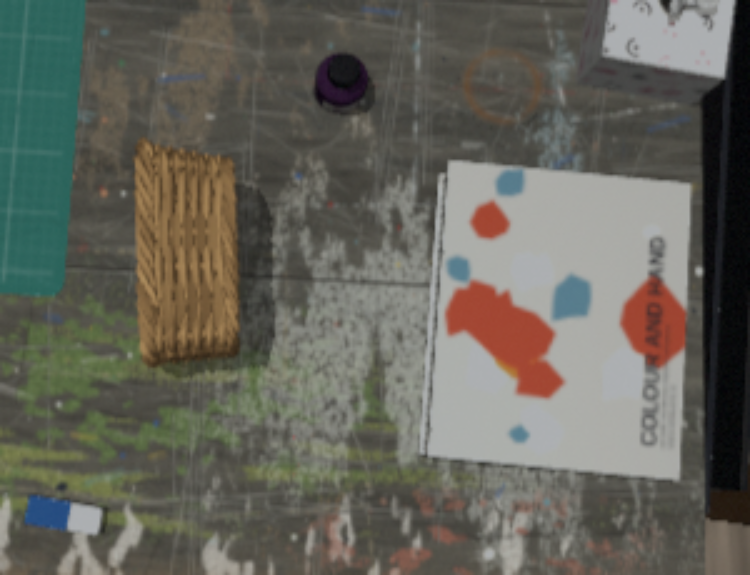

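The basket lies at crop (135–240, 140–365). Its mouth faces left, with the book on the right (edge at about 430) and the bottle at (343, 82). I'll turn the jaw parallel to the rim and approach from the left.

Call:
{"op": "move_arm", "data": {"increments": [[[0,0,0,-0.0727],[0,0,0,-0.0727],[0,0,0,-0.0727],[0,0,0,-0.0727],[0,0,0,-0.0727],[0,0,0,-0.0727],[0,0,0,-0.0727],[0,0,0,-0.0727],[0,0,0,-0.0727],[0,0,0,-0.0727],[0,0.155,0.048,0],[0,0.155,0.048,0],[0,0.155,0.048,0],[0,0.155,0.048,0],[0,0.155,0.048,0],[0,0.155,0.048,0],[0,0.155,0.048,0],[0,0.155,0.048,0],[0,0.155,0.048,0],[0,0.155,0.048,0]]], "gripper": 0}}

```text
t: 2.62
tool_pos: [0.38, -0.1791, 0.2456]
tool_rot: [0.0, 1.57, -0.001]
contact_force: [1.6, -0.3, 0.4]
opening: 0.0853
```

Call:
{"op": "move_arm", "data": {"increments": [[[0,0.155,0.048,0],[0,0.155,0.048,0],[0,0.155,0.048,0],[0,0.155,0.048,0],[0,0.155,0.048,0],[0,0.155,0.048,0],[0,0.155,0.048,0],[0,0.155,0.048,0],[0,0.155,0.048,0],[0,0.155,0.048,0],[0,0.155,0.048,0],[0,0.155,0.048,0],[0,0.155,0.048,0],[0,0.155,0.048,0],[0,0.155,0.048,0],[0,0,0,0],[0,0,0,0]]]}}

```text
t: 4.03
tool_pos: [0.5597, 0.402, 0.2438]
tool_rot: [-0.003, 1.573, 0.001]
contact_force: [0.3, -0.1, 0.7]
opening: 0.0852
```

Call:
{"op": "move_arm", "data": {"increments": [[[0.1136,0,0,0],[0.1136,0,0,0],[0.1136,0,0,0],[0.1136,0,0,0],[0.1136,0,0,0],[0,-0.04,0,0],[0,-0.04,0,0],[0,-0.04,0,0],[0,-0.016,0,0],[0,-0.016,0,0],[0,-0.016,0,0],[0,-0.016,0,0],[0,-0.016,0,0],[0,-0.016,0,0],[0,-0.016,0,0],[0,0,0,0]]]}}

```text
t: 5.37
tool_pos: [0.5599, 0.3417, 0.1032]
tool_rot: [-0.0, 1.571, -0.001]
contact_force: [0.2, 0.8, -0.4]
opening: 0.0852
```

```bash
python3 - <<'E'
from h import *
im=ctrl.get_image("side");save(im,"c.png"); print(ctrl.get_obs()["tool_pos"])
E
```

```text
[0.55982457 0.34200611 0.10313423]
```

View pics/c.png

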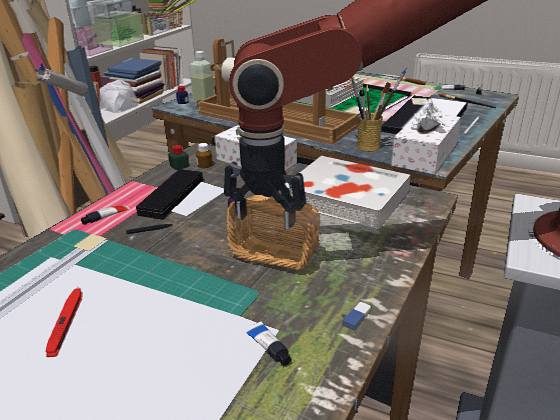

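The fingers (about (232–292, 205)) are on the upper rim; the basket at (272, 235) is just starting to tip. I'll keep pushing gently.

Call:
{"op": "move_arm", "data": {"increments": [[[0,-0.016,0,0],[0,-0.016,0,0],[0,-0.016,0,0],[0,-0.016,0,0],[0,-0.016,0,0],[0,-0.016,0,0],[0,-0.016,0,0],[0,-0.016,0,0],[0,0,0,0]]]}}

```text
t: 6.17
tool_pos: [0.5599, 0.3095, 0.1032]
tool_rot: [0.0, 1.571, -0.001]
contact_force: [-0.1, -0.5, -0.2]
opening: 0.0852
```

```bash
python3 - <<'E'
from h import *
im=ctrl.get_image("side");C=cloud(im);r=ctrl.trace("side","basket")[0];P=C[r["region"]&(im["depth"]>0)]
P=P[P[:,2]<.16]
print(r["score"],np.percentile(P,[1,50,99],axis=0).round(3)); save(im,"d.png")
E
```

```text
0.85 [[ 0.476  0.176 -0.001]
 [ 0.572  0.275  0.052]
 [ 0.644  0.336  0.136]]
```

View pics/d.png

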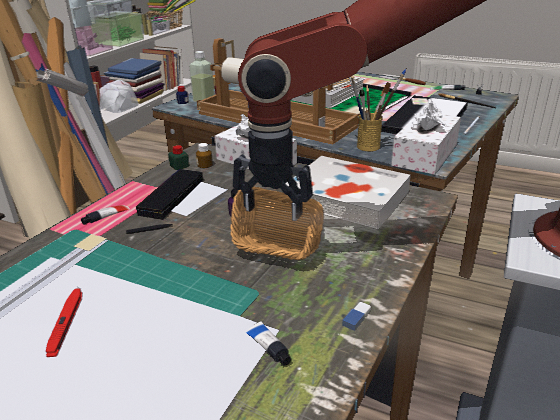

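The basket is tipping: its lower rim, at (275, 250), has lifted off the table and its top is at z≈0.136. I'll continue.

Call:
{"op": "move_arm", "data": {"increments": [[[0,-0.016,0,0],[0,-0.016,0,0],[0,-0.016,0,0],[0,-0.016,0,0],[0,-0.016,0,0],[0,-0.012,0,0],[0,-0.012,0,0],[0,0,0,0],[0,0,0,0],[0,0,0,0]]]}}

```text
t: 7.1
tool_pos: [0.5599, 0.2844, 0.1033]
tool_rot: [0.0, 1.571, 0.0]
contact_force: [-1.5, 0.2, -1.3]
opening: 0.0856
```

```bash
python3 - <<'E'
from h import *
for c in ["side","top"]:
    im=ctrl.get_image(c);C=cloud(im);r=ctrl.trace(c,"basket")[0];P=C[r["region"]&(im["depth"]>0)]
    P=P[P[:,2]<.16]
    print(r["score"],np.percentile(P,[1,50,99],axis=0).round(3).tolist())
E
```

```text
0.59 [[0.479, 0.105, 0.0], [0.552, 0.249, 0.046], [0.638, 0.264, 0.076]]
0.7 [[0.52, 0.141, -0.002], [0.577, 0.208, 0.013], [0.644, 0.26, 0.077]]
```

Call:
{"op": "move_arm", "data": {"increments": [[[-0.12,0.04,0,0],[-0.12,0.1,0,0],[-0.08,0.14,0,0],[0,0.16,0,0],[0,0.16,0,0],[0,0,0,0]]], "gripper": 1}}

```text
t: 7.8
tool_pos: [0.5589, 0.4406, 0.1839]
tool_rot: [-0.001, 1.57, 0.007]
contact_force: [-0.9, -1.1, 0.4]
opening: 0.0125
```

```bash
cat >> h.py <<'E'
def rel():
    for c in ["top","side"]:
        try:
            im,P,b,q=rect(c,"basket",.055,.09); print(c,"basket",np.round(b[0]),np.round(b[1]),round(b[2],1),q.tolist(), P[:,2].max().round(3))
        except Exception as e: print(c,e)
        if c=="top": top=im
    im,P,b,q=rect("top","book",.035,.06); print("book",np.round(b[0]),np.round(b[1]),round(b[2],1),q.tolist())
    return top
E
python3 - <<'E'
from h import *
im=rel()
cv2.imwrite("pics/e.png",cv2.resize(im["pixels"][100:330,180:480,::-1],(750,575)))
E
```

```text
top basket [564. 204.] [120. 165.] 88.6 [[480.0, 146.0], [645.0, 142.0], [648.0, 261.0], [483.0, 266.0]] 0.08
side basket [558. 203.] [168. 124.] 2.7 [[471.0, 261.0], [477.0, 137.0], [645.0, 145.0], [639.0, 269.0]] 0.078
book [509.  16.] [194. 232.] 83.3 [[382.0, -67.0], [612.0, -94.0], [635.0, 99.0], [405.0, 126.0]]
```

View pics/e.png

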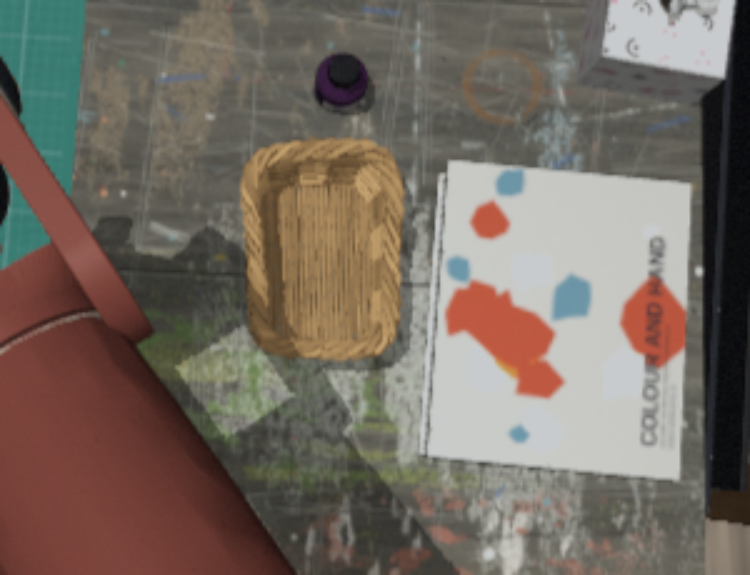

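The basket stands on its base at crop (245–403, 140–357), with the bottle clear above it. I'll put the closed fingers inside and drag it toward −x.

Call:
{"op": "move_arm", "data": {"increments": [[[0,-0.158,-0.01,0],[0,-0.158,-0.01,0],[0,-0.158,-0.01,0],[0,-0.158,-0.01,0],[0,-0.158,-0.01,0],[0,-0.158,-0.01,0],[0,0,0,0],[0.1032,0,0,0],[0.1032,0,0,0],[0.1032,0,0,0],[0.1032,0,0,0],[0.1032,0,0,0],[0,0,0,0],[0,0,-0.024,0],[0,0,-0.024,0],[0,0,-0.024,0],[0,0,-0.024,0],[0,0,-0.024,0],[0,0,-0.024,0],[0,0,-0.02,0]]]}}

```text
t: 9.77
tool_pos: [0.5038, 0.1975, 0.0551]
tool_rot: [0.0, 1.569, 0.0]
contact_force: [1.1, -0.4, 1.4]
opening: -0.0002
```

```bash
python3 - <<'E'
from h import *
im=rel();save(ctrl.get_image("side"),"f.png")
E
```

```text
top basket [583. 229.] [107. 176.] 50.6 [[481.0, 244.0], [617.0, 132.0], [685.0, 214.0], [548.0, 326.0]] 0.081
side basket [554. 203.] [165. 124.] 2.6 [[469.0, 261.0], [475.0, 137.0], [639.0, 145.0], [634.0, 268.0]] 0.078
book [509.  15.] [193. 232.] 82.9 [[382.0, -66.0], [612.0, -95.0], [636.0, 97.0], [406.0, 126.0]]
```

View pics/f.png

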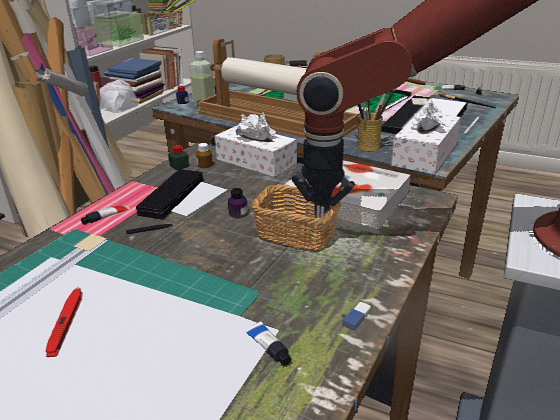

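The basket at (297, 218) is upright with the fingers inside it and is now following. I'll drag it the rest of the way, then lift clear, open, align with the book edge and move outside.

Call:
{"op": "move_arm", "data": {"increments": [[[0,0,-0.02,0],[0,0,-0.02,0],[0,0,-0.02,0],[0,0,-0.02,0],[0,0,-0.02,0],[0,0,-0.02,0],[0,0,0,0],[0,0,0.06,0],[-0.12,0,0,0],[-0.12,0,0,0],[-0.12,0,0,0],[0,0.16,0,0],[0,0.16,0,0],[0,0.16,0,0],[0,0.16,0,0],[0,0,0,0.0725],[0,0,0,0]]]}}

```text
t: 11.53
tool_pos: [0.4881, 0.3591, 0.1439]
tool_rot: [0.088, 1.57, -0.089]
contact_force: [0.3, -0.6, 0.1]
opening: 0.0001
```

```bash
python3 - <<'E'
from h import *
im=rel()
cv2.imwrite("pics/g.png",cv2.resize(im["pixels"][100:330,180:480,::-1],(750,575)))
E
```

```text
top basket [528. 201.] [121. 166.] 89.2 [[444.0, 142.0], [610.0, 140.0], [612.0, 261.0], [446.0, 263.0]] 0.08
side basket [525. 206.] [169. 117.] 3.8 [[436.0, 259.0], [444.0, 142.0], [613.0, 153.0], [605.0, 270.0]] 0.079
book [508.  15.] [195. 234.] 83.1 [[380.0, -68.0], [612.0, -96.0], [636.0, 98.0], [404.0, 126.0]]
```

View pics/g.png

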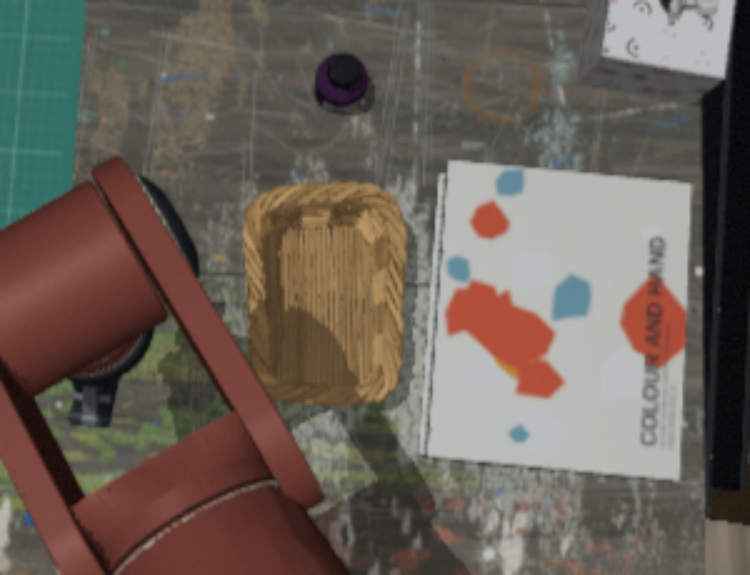

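The basket at crop (247–405, 182–403) is now level with the book's middle, with a gap of about 25 mm. Next is the outside push with open fingers parallel to the book edge, stopping about 15 mm short to check.

Call:
{"op": "move_arm", "data": {"increments": [[[0,0,0.112,0],[0,0,0.112,0],[0,0,0,0],[0.099,0,0,0],[0.099,0,0,0],[0.099,0,0,0],[0.099,0,0,0],[0,-0.082,0,0],[0,-0.082,0,0],[0,-0.04,0,0],[0,-0.04,0,0],[0,-0.02,0,0],[0,-0.02,0,0],[0,-0.02,0,0],[0,-0.02,0,0],[0,-0.02,0,0],[0,-0.02,0,0],[0,0,0,0]]], "gripper": 0}}

```text
t: 13.33
tool_pos: [0.5341, 0.2599, 0.0453]
tool_rot: [0.089, 1.569, -0.09]
contact_force: [0.6, -0.2, -0.2]
opening: 0.0855
```

```bash
python3 - <<'E'
from h import *
im=rel();save(ctrl.get_image("side"),"i.png")
cv2.imwrite("pics/h.png",cv2.resize(im["pixels"][100:330,180:480,::-1],(750,575)))
E
```

```text
top basket [527. 181.] [ 67. 166.] 51.0 [[441.0, 207.0], [570.0, 102.0], [613.0, 155.0], [483.0, 259.0]] 0.08
side basket [492. 215.] [147.  99.] 52.7 [[408.0, 187.0], [487.0, 127.0], [577.0, 244.0], [497.0, 304.0]] 0.077
book [509.  16.] [194. 231.] 83.2 [[382.0, -67.0], [612.0, -94.0], [635.0, 98.0], [405.0, 126.0]]
```

View pics/h.png

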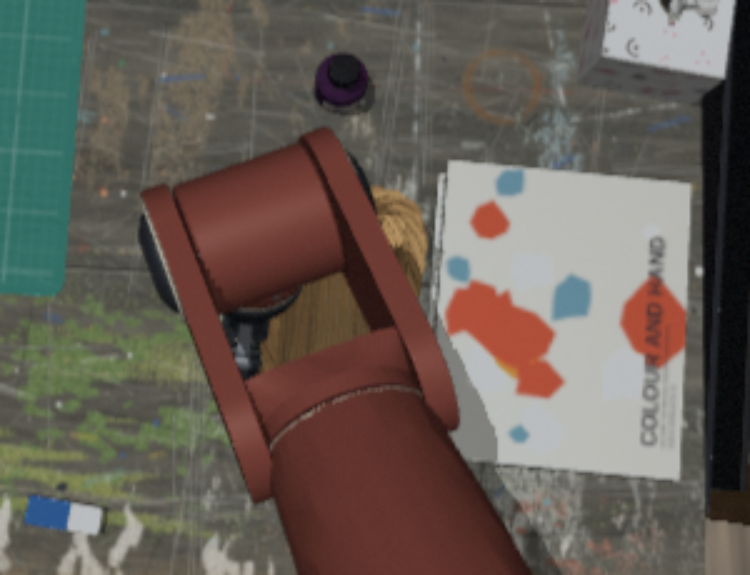

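The arm covers most of the basket. Its visible corner, at (400, 230), is still about 10–15 mm short of the book. I'll go on slowly.

Call:
{"op": "move_arm", "data": {"increments": [[[0,-0.008,0,0],[0,-0.008,0,0],[0,-0.008,0,0],[0,-0.008,0,0],[0,-0.008,0,0],[0,-0.008,0,0],[0,-0.006,0,0],[0,0,0,0],[0,0,0,0]]]}}

```text
t: 14.43
tool_pos: [0.5325, 0.2469, 0.0452]
tool_rot: [0.089, 1.569, -0.09]
contact_force: [-0.3, -0.7, 0.5]
opening: 0.0853
```

Call:
{"op": "move_arm", "data": {"increments": [[[0,0.1,0,0],[0,0.16,0,0],[0,0.16,0,0],[0,0.16,0,0],[0,0,0,0]]]}}

```text
t: 14.85
tool_pos: [0.5493, 0.397, 0.0457]
tool_rot: [0.089, 1.567, -0.084]
contact_force: [-0.2, -0.8, 0.3]
opening: 0.0852
```

```bash
python3 - <<'E'
from h import *
im=rel()
cv2.imwrite("pics/j.png",cv2.resize(im["pixels"][140:310,250:480,::-1],(770,570)))
E
```

```text
top basket [525. 181.] [120. 169.] 79.0 [[430.0, 139.0], [596.0, 107.0], [619.0, 224.0], [453.0, 256.0]] 0.08
side basket [520. 180.] [124. 167.] 85.3 [[432.0, 126.0], [598.0, 112.0], [608.0, 235.0], [442.0, 249.0]] 0.077Traceback (most recent call last):
  File "<stdin>", line 2, in <module>
  File "h.py", line 23, in rel
    im,P,b,q=rect("top","book",.035,.06); print("book",np.round(b[0]),np.round(b[1]),round(b[2],1),q.tolist())
             ~~~~^^^^^^^^^^^^^^^^^^^^^^^
  File "h.py", line 12, in rect
    im=ctrl.get_image(c); C=cloud(im); r=ctrl.trace(c,n)[0]
                                         ~~~~~~~~~~~~~~~^^^
IndexError: list index out of range
```

```bash
python3 - <<'E'
from h import *
im=ctrl.get_image("top")
print([round(r["score"],2) for r in ctrl.trace("top","book")])
cv2.imwrite("pics/j.png",cv2.resize(im["pixels"][140:310,250:480,::-1],(770,570)))
E
```

```text
[0.98]
```

View pics/j.png

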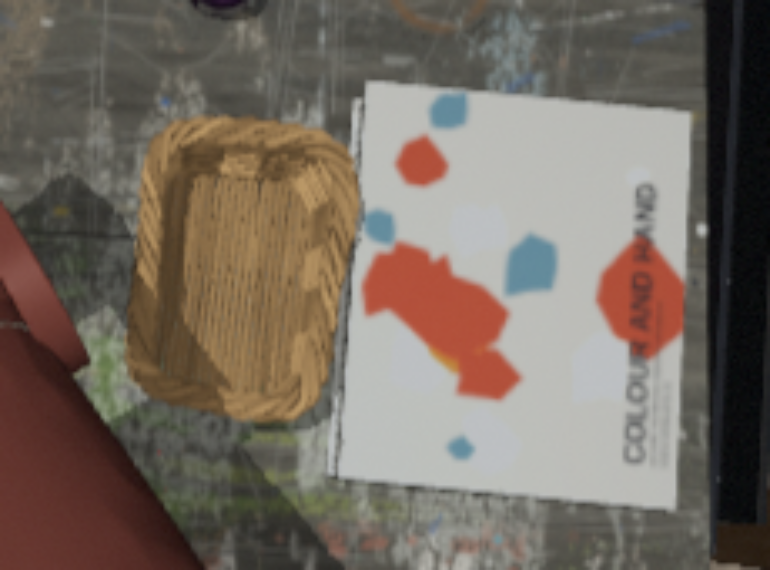

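The basket stands beside the book. Its far rim corner at (358, 190) almost touches, while the near end at (310, 400) still has a small gap. I'll go back and press a few mm more with the aligned fingers.

Call:
{"op": "move_arm", "data": {"increments": [[[0,-0.16,0,0],[0,-0.16,0,0],[0,-0.14,0,0],[0,-0.06,0,0],[0,-0.03,0,0],[0,-0.03,0,0],[0,-0.006,0,0],[0,-0.006,0,0],[0,-0.004,0,0],[0,0,0,0],[0,0,0,0]]]}}

```text
t: 16.17
tool_pos: [0.5326, 0.2442, 0.0457]
tool_rot: [0.089, 1.568, -0.088]
contact_force: [-0.1, 1.9, 1.7]
opening: 0.0854
```

Call:
{"op": "move_arm", "data": {"increments": [[[0,-0.004,0,0],[0,-0.004,0,0],[0,0,0,0],[0,0,0,0]]]}}

```text
t: 16.5
tool_pos: [0.5322, 0.2414, 0.0455]
tool_rot: [0.09, 1.568, -0.089]
contact_force: [-0.0, 2.4, 2.0]
opening: 0.0853
```

```bash
python3 - <<'E'
from h import *
im,P,b,q=rect("side","book",.035,.06); print(b,q.tolist())
im,P,b,q=rect("top","book",.035,.06); print(b,q.tolist())
E
```

```text
((499.3736877441406, 21.526138305664062), (201.4502716064453, 227.83541870117188), 85.91252899169922) [[379.0, -71.0], [606.0, -87.0], [620.0, 114.0], [393.0, 130.0]]
((508.68951416015625, 13.725723266601562), (193.43519592285156, 235.27215576171875), 84.38848114013672) [[382.0, -71.0], [616.0, -94.0], [635.0, 98.0], [401.0, 121.0]]
```

The force has risen to about 2 N, so the basket is against the book. I'll back off and look.

Call:
{"op": "move_arm", "data": {"increments": [[[0,0.02,0,0],[0,0.1,0,0],[0,0.16,0,0],[-0.08,0.14,0,0],[-0.12,0.1,0,0],[-0.12,0.1,0,0],[0,0,0,0]]]}}

```text
t: 17.28
tool_pos: [0.5527, 0.401, 0.133]
tool_rot: [0.092, 1.559, -0.081]
contact_force: [1.5, 0.5, 1.5]
opening: 0.0856
```

```bash
python3 - <<'E'
from h import *
im=rel()
cv2.imwrite("pics/k.png",cv2.resize(im["pixels"][140:310,250:480,::-1],(770,570)))
s=ctrl.get_image("side"); print([ (n,r[0]["pixel"]) for n in ["ink_bottle","paint_tube","eraser"] for r in [ctrl.trace("side",n)] if r])
E
```

```text
top basket [523. 175.] [122. 166.] 79.3 [[430.0, 131.0], [594.0, 100.0], [616.0, 220.0], [453.0, 250.0]] 0.081
side basket [515. 176.] [121. 161.] 81.5 [[426.0, 128.0], [585.0, 104.0], [603.0, 224.0], [444.0, 247.0]] 0.077
book [509.  16.] [194. 233.] 83.0 [[381.0, -67.0], [613.0, -95.0], [636.0, 98.0], [404.0, 126.0]]
[('ink_bottle', [208.0, 242.7]), ('paint_tube', [339.9, 267.8]), ('eraser', [315.7, 358.0])]
```

View pics/k.png

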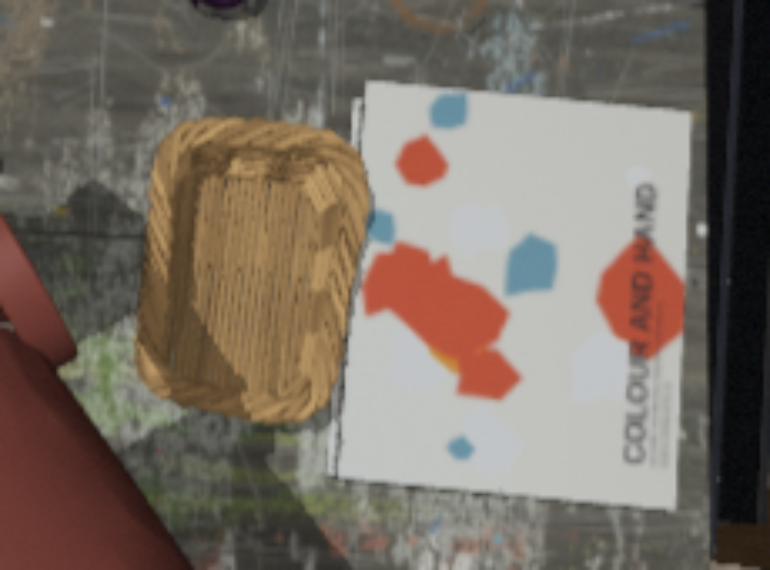

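The book hasn't moved. The basket at crop (137–370, 118–422) touches near its far corner. I'll work out the gap along the edge in the book's frame.

```bash
cat > gap.py <<'E'
from h import *
_,_,b,q=rect("top","book",.035,.06)
for c in ["top","side"]:
    im=ctrl.get_image(c); C=cloud(im); m=ctrl.trace(c,"basket")[0]["region"]&(im["depth"]>0)
    P=C[m&(C[...,2]>.06)&(C[...,2]<.09)]
    a=np.radians(-6.8); e=np.array([np.cos(a),np.sin(a)]); n=np.array([-e[1],e[0]]); D=P[:,:2]-np.array([.508,.016])
    s,d=D@e,D@n
    print(c,"ends",np.percentile(s,[.5,99.5]).round(3))
    for k in np.arange(-.06,.1,.02):
        t=d[(s>k)&(s<k+.02)]
        if len(t)>5: print(round(k+.01,2),np.percentile(t,[2,98]).round(4),len(t))
E
python3 gap.py
```

```text
top ends [-0.089  0.081]
-0.05 [0.104  0.2178] 163
-0.03 [0.1024 0.2179] 160
-0.01 [0.1002 0.2172] 150
0.01 [0.0976 0.2181] 151
0.03 [0.0954 0.219 ] 147
0.05 [0.0961 0.2185] 161
0.07 [0.103  0.2117] 441
0.09 [0.12   0.1673] 18
side ends [-0.091  0.067]
-0.05 [0.1072 0.2187] 134
-0.03 [0.1075 0.2186] 137
-0.01 [0.1019 0.2186] 136
0.01 [0.1029 0.2188] 97
0.03 [0.0989 0.1096] 60
0.05 [0.0981 0.117 ] 88
0.07 [0.1056 0.124 ] 37
```

The outer wall is parallel to the book. The facing wall tapers and leaves a gap of about 8 mm at its near end. I'll nudge that end with closed fingers until it seats.

Call:
{"op": "move_arm", "data": {"increments": [[[0,0,-0.108,0],[0,0,-0.108,0],[0,0,0,0],[0.117,0,0,0],[0.117,0,0,0],[0.118,0,0,0],[0,-0.15,0,0],[0,-0.15,0,0],[0,-0.15,0,0],[0,-0.1,0,0],[0,-0.06,0,0],[0,0,0,0],[0,-0.008,0,0],[0,-0.008,0,0],[0,-0.008,0,0],[0,-0.008,0,0],[0,-0.008,0,0],[0,0,0,0],[0,0,0,0]]], "gripper": 1}}

```text
t: 19.67
tool_pos: [0.4776, 0.2415, 0.0378]
tool_rot: [0.09, 1.568, -0.087]
contact_force: [-1.6, 4.9, 1.6]
opening: 0.0002
```

```bash
python3 gap.py
```

```text
top ends [-0.087  0.083]
-0.05 [0.093  0.1028] 20
-0.03 [0.0932 0.1066] 71
-0.01 [0.0928 0.1059] 79
0.01 [0.0929 0.1047] 71
0.03 [0.0907 0.2142] 119
0.05 [0.0904 0.2138] 168
0.07 [0.0994 0.206 ] 417
0.09 [0.1152 0.1708] 36
side ends [-0.088  0.076]
-0.05 [0.1031 0.1081] 8
-0.03 [0.2316 0.2336] 6
-0.01 [0.2073 0.2307] 11
0.01 [0.2028 0.2153] 68
0.03 [0.2032 0.2155] 79
0.05 [0.0977 0.2153] 99
0.07 [0.1041 0.2037] 223
```

The force reached 5 N, so I'll retreat and check the book.

Call:
{"op": "move_arm", "data": {"increments": [[[0,0.02,0,0],[0,0.1,0,0],[0,0.16,0,0],[-0.08,0.14,0,0],[-0.12,0.12,0,0],[-0.12,0.16,0,0],[0,0,0,0]]]}}

```text
t: 20.55
tool_pos: [0.5, 0.4139, 0.1192]
tool_rot: [0.093, 1.559, -0.079]
contact_force: [0.7, -0.6, 0.8]
opening: -0.0004
```

```bash
python3 gap.py; python3 - <<'E'
from h import *
im=rel()
cv2.imwrite("pics/l.png",cv2.resize(im["pixels"][140:310,250:480,::-1],(770,570)))
E
```

```text
top ends [-0.087  0.082]
-0.05 [0.0939 0.208 ] 163
-0.03 [0.0946 0.2093] 158
-0.01 [0.0931 0.2091] 156
0.01 [0.0923 0.2118] 152
0.03 [0.0908 0.2141] 146
0.05 [0.0908 0.2138] 162
0.07 [0.1006 0.2066] 425
0.09 [0.1152 0.1799] 39
side ends [-0.09   0.049]
-0.05 [0.0999 0.2095] 138
-0.03 [0.0957 0.2102] 86
-0.01 [0.0949 0.108 ] 64
0.01 [0.0948 0.2127] 81
0.03 [0.097  0.1046] 50
0.05 [0.0952 0.107 ] 34
top basket [524. 169.] [122. 171.] 80.9 [[430.0, 123.0], [599.0, 96.0], [619.0, 216.0], [450.0, 243.0]] 0.081
side basket [505. 171.] [115. 141.] 82.0 [[428.0, 124.0], [567.0, 104.0], [583.0, 218.0], [444.0, 237.0]] 0.077
book [509.  13.] [194. 232.] 82.2 [[381.0, -67.0], [611.0, -99.0], [637.0, 93.0], [407.0, 125.0]]
```

View pics/l.png

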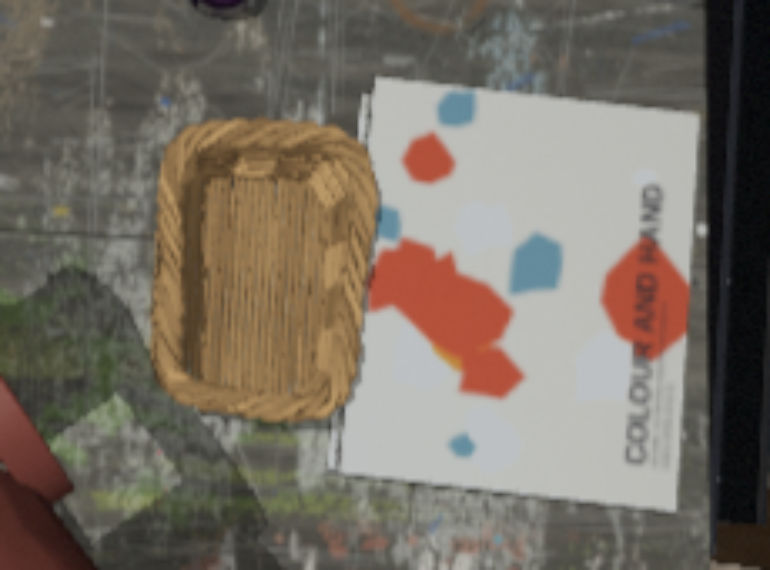

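The basket is now flush along the edge and centred. The book shifted about 3 mm. I'll raise the hand well clear and hand in.

Call:
{"op": "move_arm", "data": {"increments": [[[-0.14,0,0,0],[-0.14,0,0,0],[-0.14,0,0,0],[-0.1,0,0,0],[0,0,0,0],[0,0,0,0]]]}}

```text
t: 21.65
tool_pos: [0.4976, 0.4071, 0.2447]
tool_rot: [0.092, 1.565, -0.087]
contact_force: [1.0, -0.5, -1.1]
opening: -0.0
```

```bash
python3 - <<'E'
from h import *
o=ctrl.get_obs(); print(o["t"],o["tool_pos"],o["contact_force"]); print(ctrl.finish_job())
E
```

```text
21.65 [0.49758516 0.40710219 0.2447466 ] [ 0.96560833 -0.4672434  -1.11727208]
the job is handed in; nothing more can be done
None
```

The basket is standing on its base with its long side against the book's long edge. The job was handed in at t = 21.65 s. I tipped it upright by pushing the upper rim with open fingers, drew it level with the book's middle from inside with closed fingers, then pushed it against the book from outside. I never gripped or lifted it.

**Last checks:**
- **Basket:** its rim is about 80 mm high. The side facing the book is flush with the edge within a few mm, and its centre is within about 5 mm of half-way along. The camera-fitted basket angles still differ from the book's by up to about 1.5°, apparently because its rim tapers slightly.
- **Book:** the final nudge to close the gap at the near end pressed with about 5 N. It shifted the book roughly 3 mm and turned it about 1°, so it did not stay perfectly still.
- **Bystanders:** I never moved the hand to the ink bottle, paint tube or eraser. My last look at them was before the final nudge; the tube and eraser were where they began. The bottle's image position came out about 11 px off the first reading, which I put down to a poor first detection. I did not measure it again.
- **Hand:** it was raised to about 0.245 m, well clear of everything. I took no picture after raising it.

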